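# Clip down the lid of a records box, corner to opposite corner

## Task

Close the records box: snap its four raised red clips down over the lid's rim, one after another, each fully home. Begin with any corner, do the diagonally opposite one second, then the remaining two in either order, so that the lid seats evenly. Leave the binder, the stamp and the carton where they are.

Things in the scene. Friction and masses are not known exactly. Their poses are not given: they have to be found in the camera images.
- records_box: Grey records box, black lid on, 178 mm (its x) by 224 mm (its y); full and heavy, stands fast and will not shift. Origin under its centre on the table; x to its far side (away from the robot at yaw 0), y to its left, z up. Two clips on each long side, hinged on lines along y at x = -97 (near) and +97 mm (far), z = 119 mm, centred at y = +75 (left) and -75 mm (right).
- lid_center (a point): Centre of the lid's flat top face, 114 mm above the table. Around it the lid carries a raised black rim, 13 mm high (to 127 mm above the table), whose two long bars run along the box's y at x = -62 and +62 mm; the clips snap over these.
- clip_near_left (a joint): Hinge angle (rad) of the near left clip (box -x, +y). 0 = home, flat over the rim; grows as it is raised, at most 1. Starts at 0.45 to 0.8 and stays where left. From 0.28 its nose rides on a sprung roller in the rim and takes a firm push (0.3 N m; about 10 N down on the pad) until past 0.13, where it snaps home and holds; released sooner, it stays up. Its diagonal partner is the far right clip.
- clip_near_left_pad (a point): Pressing place on top of the near left clip, moving with it: 30 mm from the hinge along the clip; 134 mm above the table when home. The clip is a red plate 50 mm wide (along box y), 5 mm thick, reaching 65 mm from the hinge towards the box's middle, white strip near its free end. Site z is normal to the plate, x runs from hinge to free end.
- clip_near_right (a joint): Hinge angle (rad) of the near right clip (box -x, -y). 0 = home, flat over the rim; grows as it is raised, at most 1. Starts at 0.45 to 0.8 and stays where left. From 0.28 its nose rides on a sprung roller in the rim and takes a firm push (0.3 N m; about 10 N down on the pad) until past 0.13, where it snaps home and holds; released sooner, it stays up. Its diagonal partner is the far left clip.
- clip_near_right_pad (a point): Pressing place on top of the near right clip, moving with it: 30 mm from the hinge along the clip; 134 mm above the table when home. The clip is a red plate 50 mm wide (along box y), 5 mm thick, reaching 65 mm from the hinge towards the box's middle, white strip near its free end. Site z is normal to the plate, x runs from hinge to free end.
- clip_far_left (a joint): Hinge angle (rad) of the far left clip (box +x, +y). 0 = home, flat over the rim; grows as it is raised, at most 1. Starts at 0.45 to 0.8 and stays where left. From 0.28 its nose rides on a sprung roller in the rim and takes a firm push (0.3 N m; about 10 N down on the pad) until past 0.13, where it snaps home and holds; released sooner, it stays up. Its diagonal partner is the near right clip.
- clip_far_left_pad (a point): Pressing place on top of the far left clip, moving with it: 30 mm from the hinge along the clip; 134 mm above the table when home. The clip is a red plate 50 mm wide (along box y), 5 mm thick, reaching 65 mm from the hinge towards the box's middle, white strip near its free end. Site z is normal to the plate, x runs from hinge to free end.
- clip_far_right (a joint): Hinge angle (rad) of the far right clip (box +x, -y). 0 = home, flat over the rim; grows as it is raised, at most 1. Starts at 0.45 to 0.8 and stays where left. From 0.28 its nose rides on a sprung roller in the rim and takes a firm push (0.3 N m; about 10 N down on the pad) until past 0.13, where it snaps home and holds; released sooner, it stays up. Its diagonal partner is the near left clip.
- clip_far_right_pad (a point): Pressing place on top of the far right clip, moving with it: 30 mm from the hinge along the clip; 134 mm above the table when home. The clip is a red plate 50 mm wide (along box y), 5 mm thick, reaching 65 mm from the hinge towards the box's middle, white strip near its free end. Site z is normal to the plate, x runs from hinge to free end.
- lying_binder: Black binder lying flat, 200 x 240 x 50 mm, origin under its centre. Bystander: leave alone.
- date_stamp: Dark wooden hand stamp standing upright, 52 mm across, 96 mm tall, origin under its centre. Bystander: leave alone.
- label_carton: Cardboard carton 100 x 70 x 50 mm, origin under its centre. Bystander: leave alone.

How it is judged:
By the outcome, as a careful person would: the job done as asked, in the order asked, and still so for the second after the job is handed in, with the robot touching nothing.
It also fails if it takes over 45 s, if anything falls off the work surface, if the arm or the gripper's body presses on something with over 40 N, if the wrist force passes 120 N, or if a joint passes its speed limit or range.

## Robot

A 6-joint arm with a two-finger parallel gripper is mounted at the origin on the work surface. World frame = base frame: x ahead of the robot, y to its left, z up, the work surface at z = 0. Lengths are in m, angles in rad, forces in N, time in s.
With the tool pointing down it reaches from about 0.25 to 0.8 m from the base axis. Payload 8.5 kg.
Tool frame: the origin (TCP) lies on the centre line of the jaws, within the pads' length; the fingertips stand 22 mm ahead of it and the grasp point (between the pads) lies 3 mm ahead of it; z points along the fingers, y is the direction in which the jaws open and shut (so a half turn about z gives the same grasp; the last joint's range is limited). The gripper opens to 85 mm and grips with 20 to 120 N. Pads are 22 mm wide; open, the fingers measure 114 mm over their backs; the gripper's body (76 mm by 85 mm) begins 54 mm behind the grasp point. The pads swing forward as they close: fully open they stand 13 mm farther back than shut.
Start: joints at [1.307, 0.238, -0.013, 1.319, 0, 1.571], TCP at [0.137, 0.507, 0.253] pointing down, gripper open.
Joint ranges: [-2.66, 2.66], [-1.03, 1.9], [-1.14, 1.46], [-1.82, 2.27], [-1.45, 1.34], [-3.14, 3.14]. Speed limits (rad/s): [2.22, 2.22, 2.79, 3.14, 3.14, 3.14].

## Interface

Orientations are given as a unit quaternion [x, y, z, w].
In Python, from workcell import arm gives the robot as it stands. The module is installed in compiled form; this text tells all that it offers.
- The arm moves only by the tool play_rows, never from a script. Its argument "plan" is a list that holds one entry, the list of rows, each a list of 7 numbers: the shift along the tool's x, y, z in cm, then the turn, a rotation vector about the tool's x, y, z in degrees, then the finger opening in cm, from 0 to 8.54. In form: [[[dx, dy, dz, ax, ay, az, claw], ...]]. A call has 1 to 12 rows; each row is the pose to reach, as a shift and turn from the pose commanded when the call began, along the tool's axes at that moment; what a row does not reach only later rows make up. A row lasts 1/8 s, in which the tool goes at most 62.5 mm and 10.7 degrees, less where a joint would pass 70% of its speed; a pose out of reach is approached as far as the arm can. A call with a gripper value outside its range is refused whole. The fingers move at their own pace and stop on an object; "squeeze" is the grip in N (left out, the last holds). Time passes only in rows, so rows that repeat a pose let the fingers close. It gives the time, the measured TCP pose, the force and the opening at its end, in the units of the state.
- arm.sense(): the state, without advancing time (a new reading comes with each control period).
- arm.get_image(name): name is "scene" or "side" or "wrist"; returns a dict with "img" (384x512x3 uint8, red, green, blue), "fx", "fy", "cx", "cy" (pixels), "R" (3x3) and "t" (3): a world point X has camera coordinates R X + t. Camera axes: x right, y down, z forward; pixel columns grow to the right and rows downward; lengths in m; the calibration is good to about 2 mm. A picture is of the moment at which its call begins. There is no depth.
- arm.job_done(): hands the job in, once; it reports no verdict.
The state is a dict: "clock": time; "q": joint angles; "joint_vel": joint speeds; "tau": joint torques, N m; "ee_pos": TCP position; "orientation": TCP orientation; "ft_force": force on the tool from outside, world axes, zero at the start; "wrist_torque": the same for the moment, N m; "width": finger opening in m.
Only numpy, scipy, OpenCV 4.12 (cv2) and the standard library are available. Lean on these libraries where they do the work, as an engineer would, in place of code of your own. Each camera call takes 0.05 s, during which the arm holds its last target. There are 200 camera calls.

## Working session

There is one attempt and no reset: what is moved stays moved. The work goes in short steps, Python scripts to look and compute and a tool call to move; the robot and the scene stay as the last step left them, time stands still between calls to the robot, and variables do not carry over. Pictures are saved under pics/ and viewed, about 8 in all and at most 12, crops included, and the job is handed in when it is done.

Besides the shell and the picture viewer there is one more tool, called after ">>>" as name(argument=value, ...), one argument or row to a line, values as JSON. play_rows: Moves the arm, as the interface text tells. Its arguments: {"type":"object","properties":{"plan":{"type":"array"},"squeeze":{"type":"number"}},"required":["plan"]}

```bash
mkdir -p pics; python3 - <<'E'
from workcell import arm
import cv2,numpy as np
s=arm.sense();print(s['clock'],s['ee_pos'],s['orientation'],s['width'])
a=[]
for n in("scene","side"):
    d=arm.get_image(n);cv2.imwrite(f"pics/{n}0.png",d["img"][:,:,::-1]);np.savez(f"{n}0.npz",**d)
    print(n,d["fx"],d["cx"],d["cy"],(-d["R"].T@d["t"]).round(3),d["R"].round(3).tolist())
E
```

```text
0.0 [0.13680586 0.50648151 0.25269607] [ 1.31528981e-01  9.91312082e-01 -6.89550629e-04 -8.84584451e-05] 0.08555233287331677
scene 468.886985175843 252.51543846464577 188.1896154366035 [1.161 1.17  0.96 ] [[-0.897, 0.441, -0.009], [0.243, 0.478, -0.844], [-0.368, -0.76, -0.536]]
side 434.074312694503 258.0937506817483 191.93915254824034 [0.275 0.914 0.661] [[-0.952, -0.306, 0.005], [-0.152, 0.459, -0.875], [0.265, -0.834, -0.484]]
```

View pics/scene0.png

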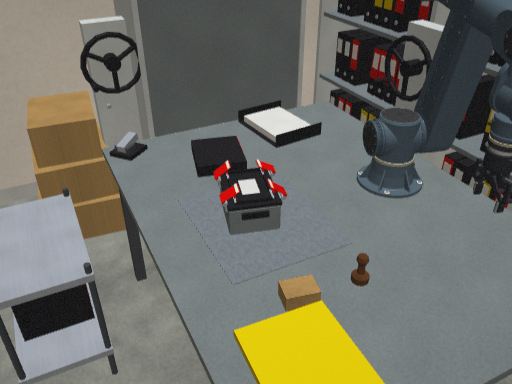

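View pics/side0.png

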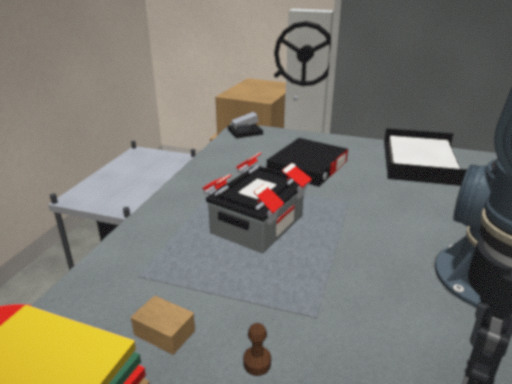

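The scene view shows the box around (250,195) with four red clips raised, and the binder behind it around (218,155). The side view shows it at (255,205). Next I'll measure the label and the clips.

```bash
cat > h.py <<'E'
import numpy as np,cv2
def ray(d,uv,z):
    c=-d["R"].T@d["t"]; v=d["R"].T@np.array([(uv[0]-d["cx"])/d["fx"],(uv[1]-d["cy"])/d["fy"],1]); return c+v*(z-c[2])/v[2]
def proj(d,X):
    p=d["R"]@X+d["t"]; return np.array([d["fx"]*p[0]/p[2]+d["cx"],d["fy"]*p[1]/p[2]+d["cy"]])
def red(im):
    r,g,b=[im[:,:,i].astype(int) for i in range(3)]; return ((r>110)&(g<70)&(b<70)).astype(np.uint8)
E
python3 - <<'E'
from h import *
box={"scene":(205,150,300,240),"side":(195,145,330,255)}
out=[]
for n in box:
    d=dict(np.load(f"{n}0.npz"));im=d["img"];x0,y0,x1,y1=box[n]
    k,l,st,c=cv2.connectedComponentsWithStats(red(im)[y0:y1,x0:x1])
    for i in range(1,k):
        if st[i,4]>15: print(n,"red",(c[i]+[x0,y0]).round(1),st[i,4],ray(d,c[i]+[x0,y0],.15).round(3))
    w=(im.min(2)>170).astype(np.uint8)[y0:y1,x0:x1]
    k,l,st,c=cv2.connectedComponentsWithStats(w)
    for i in range(1,k):
        if st[i,4]>8:
            print(n,"white",(c[i]+[x0,y0]).round(1),st[i,4],ray(d,c[i]+[x0,y0],.114).round(4))
            if st[i,4]>80:
                q=cv2.boxPoints(cv2.minAreaRect(np.array([ray(d,(u+x0,v+y0),.114)[:2] for v,u in zip(*np.where(l==i))],np.float32)));print(q.round(3).tolist())
    cr=cv2.resize(im[y0:y1,x0:x1],None,fx=4,fy=4,interpolation=cv2.INTER_CUBIC); cr=cv2.copyMakeBorder(cr,0,440-cr.shape[0],0,0,cv2.BORDER_CONSTANT);out.append(cr[:440,:400] if n=="scene" else cr[:440,:400])
cv2.imwrite("pics/c0.png",np.hstack(out)[:,:,::-1])
E
```

```text
scene red [267.2 166.9] 93 [ 0.497 -0.078  0.15 ]
scene red [220.  170.7] 124 [ 0.654 -0.129  0.15 ]
scene red [278.  188.7] 109 [0.532 0.062 0.15 ]
scene red [227.5 194.1] 166 [0.689 0.018 0.15 ]
scene white [258.4 162.4] 13 [ 0.4813 -0.1783  0.114 ]
scene white [227.1 164.2] 14 [ 0.5897 -0.2183  0.114 ]
scene white [248.4 186.5] 238 [ 0.5866 -0.0451  0.114 ]
[[0.546999990940094, -0.08299999684095383], [0.6019999980926514, -0.09700000286102295], [0.625, -0.010999999940395355], [0.5699999928474426, 0.004000000189989805]]
scene white [270.3 182.9] 10 [ 0.5097 -0.0316  0.114 ]
scene white [235.8 188. ] 21 [ 0.6284 -0.0558  0.114 ]
side red [248.1 162.2] 62 [ 0.634 -0.122  0.15 ]
side red [298.9 176.5] 269 [ 0.48 -0.08  0.15]
side red [216.3 184.5] 94 [0.667 0.028 0.15 ]
side red [270.9 200. ] 348 [0.515 0.06  0.15 ]
side red [285.  213.5] 58 [0.468 0.108 0.15 ]
side white [288.6 167.5] 41 [ 0.5355 -0.1975  0.114 ]
side white [256.1 187.6] 308 [ 0.5874 -0.0511  0.114 ]
[[0.5429999828338623, -0.08699999749660492], [0.6000000238418579, -0.10300000011920929], [0.6240000128746033, -0.014999999664723873], [0.5669999718666077, 0.0010000000474974513]]
```

View pics/c0.png

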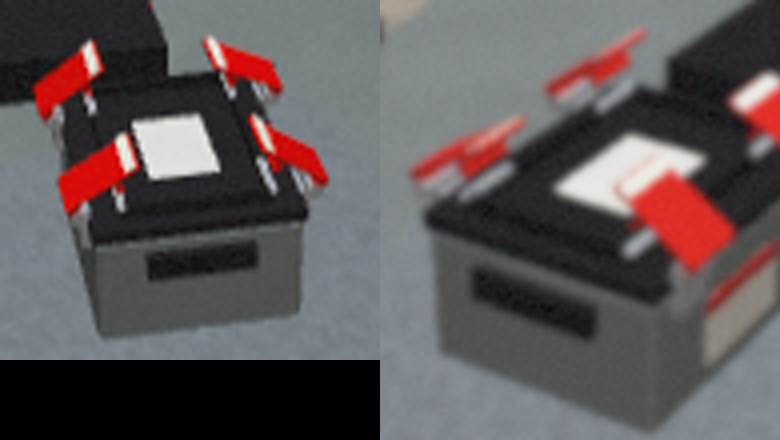

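Both views put the label centre near (0.585, -0.049) at lid height, with the box yaw at about -15°. That already matches the tool's yaw: tool y is along box y, and tool x is opposite box x. I'll move above the box with the fingers closed and check with the wrist camera.

>>> play_rows(
  plan=[
    [[-57.7,-41.9,-10,0,0,0,0],[-57.7,-41.9,-10,0,0,0,0],[-57.7,-41.9,-10,0,0,0,0],[-57.7,-41.9,-10,0,0,0,0],[-57.7,-41.9,-10,0,0,0,0],[-57.7,-41.9,-10,0,0,0,0],[-57.7,-41.9,-10,0,0,0,0],[-57.7,-41.9,-10,0,0,0,0],[-57.7,-41.9,-10,0,0,0,0],[-57.7,-41.9,-10,0,0,0,0],[-57.7,-41.9,-10,0,0,0,0],[-57.7,-41.9,-10,0,0,0,0]],
  ],
)

```text
clock: 1.6
ee_pos: [0.5861, -0.0508, 0.3526]
orientation: [0.133, 0.991, -0.0, -0.0]
ft_force: [0.6, 0.5, -0.7]
width: 0.0
```

```bash
python3 - <<'E'
from workcell import arm
from h import *
s=arm.sense();print(s['clock'],s['ee_pos'],s['orientation'].round(4),s['width'],s['ft_force'],s['joint_vel'].round(2))
d=arm.get_image("wrist");np.savez("w1.npz",**d)
print((-d["R"].T@d["t"]).round(3))
im=d["img"]
for nm,m,z in(("red",red(im),.145),("white",(im.min(2)>170).astype(np.uint8),.114)):
    k,l,st,c=cv2.connectedComponentsWithStats(m)
    for i in range(1,k):
        if st[i,4]>60:
            q=cv2.boxPoints(cv2.minAreaRect(np.array([ray(d,(u,v),z)[:2] for v,u in zip(*np.where(l==i))],np.float32)))
            print(nm,c[i].round(),st[i,4],ray(d,c[i],z).round(4),q.round(3).tolist())
cv2.imwrite("pics/w1.png",im[:,:,::-1])
E
```

```text
1.6 [ 0.58605473 -0.05082623  0.35264232] [ 1.326e-01  9.912e-01 -2.000e-04 -4.000e-04] 4.0448179020052115e-05 [ 0.61688113  0.50838412 -0.71262134] [-0.3   0.32  0.56  0.25  0.01 -0.31]
[ 0.509 -0.029  0.473]
red [328.  90.] 1834 [0.5225 0.0481 0.145 ] [[0.4959999918937683, 0.02800000086426735], [0.5379999876022339, 0.017999999225139618], [0.5509999990463257, 0.07100000232458115], [0.5090000033378601, 0.08100000023841858]]
red [194.  95.] 2035 [ 0.4879 -0.0963  0.145 ] [[0.4569999873638153, -0.11599999666213989], [0.5040000081062317, -0.1289999932050705], [0.5180000066757202, -0.07800000160932541], [0.47099998593330383, -0.06499999761581421]]
red [330. 122.] 130 [0.5572 0.0444 0.145 ] [[0.5490000247955322, 0.01899999938905239], [0.5509999990463257, 0.017999999225139618], [0.5649999976158142, 0.0689999982714653], [0.5630000233650208, 0.07000000029802322]]
red [194. 128.] 90 [ 0.523  -0.1088  0.145 ] [[0.515999972820282, -0.13300000131130219], [0.5180000066757202, -0.1340000033378601], [0.5299999713897705, -0.08399999886751175], [0.527999997138977, -0.08399999886751175]]
red [323. 207
[... 2148 characters left out ...]
0000038146973, 0.03099999949336052]]
white [324. 212.] 215 [0.6802 0.02   0.114 ] [[0.6690000295639038, -0.00800000037997961], [0.6779999732971191, -0.009999999776482582], [0.6919999718666077, 0.04800000041723251], [0.6840000152587891, 0.05000000074505806]]
white [198. 218.] 178 [ 0.6419 -0.1523  0.114 ] [[0.6309999823570251, -0.17900000512599945], [0.6380000114440918, -0.1809999942779541], [0.6539999842643738, -0.12399999797344208], [0.6460000276565552, -0.12200000137090683]]
white [  3. 372.] 70 [ 0.8305 -0.5749  0.114 ] [[0.8169999718666077, -0.5720000267028809], [0.8429999947547913, -0.5879999995231628], [0.8489999771118164, -0.578000009059906], [0.8230000138282776, -0.5619999766349792]]
```

View pics/w1.png

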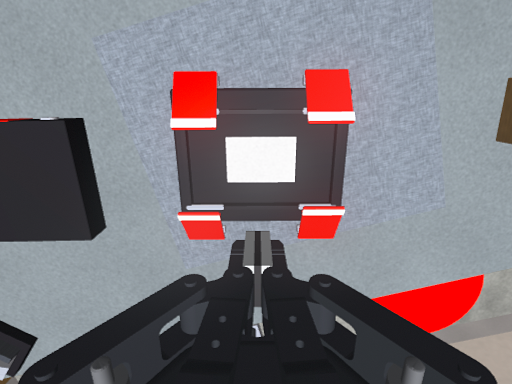

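The wrist view shows the label at (260,159) and the clips at (194,95), (328,90), (204,229) and (318,226). The clips are symmetric about the centre, which I now put at (0.585, -0.046), yaw -15°. I'll press the near-left clip first.

>>> play_rows(
  plan=[
    [[6.4,7.7,0,0,0,0,0],[6.4,7.7,4,0,0,0,0],[6.4,7.7,9,0,0,0,0],[6.4,7.7,13,0,0,0,0],[6.4,7.7,14.5,0,0,0,0],[6.4,7.7,16,0,0,0,0],[6.4,7.7,17,0,0,0,0],[6.4,7.7,18,0,0,0,0],[6.4,7.7,18.6,0,0,0,0],[6.4,7.7,19.2,0,0,0,0],[6.4,7.7,19.6,0,0,0,0],[6.4,7.7,19.7,0,0,0,0]],
  ],
)

```text
clock: 3.15
ee_pos: [0.5426, 0.0429, 0.156]
orientation: [0.132, 0.991, -0.0, -0.0]
ft_force: [-2.1, -0.2, 6.3]
width: -0.0001
```

```bash
python3 - <<'E'
from workcell import arm
from h import *
d=arm.get_image("side");cv2.imwrite("pics/s2.png",cv2.resize(d["img"][130:260,180:350],None,fx=4,fy=4)[:,:,::-1])
s=arm.sense();print(s['clock'],s['ee_pos'],s['ft_force'],s['joint_vel'].round(2))
E
```

```text
3.2 [0.54260667 0.04285549 0.15615191] [-0.12478866 -0.63060499 -1.61271839] [ 0.   -0.    0.01  0.    0.    0.  ]
```

View pics/s2.png

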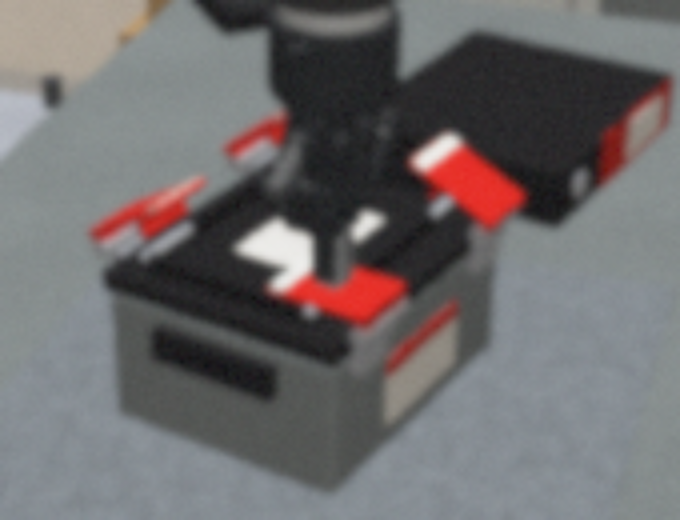

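The side crop shows the near-left clip at about (350,290), flat under the finger, and the force is near zero. I'll push a little further to confirm it's home.

>>> play_rows(
  plan=[
    [[0,0,0.2,0,0,0,0],[0,0,0.3,0,0,0,0],[0,0,0.3,0,0,0,0]],
  ],
)

```text
clock: 3.58
ee_pos: [0.5428, 0.0429, 0.1558]
orientation: [0.131, 0.991, 0.0, 0.001]
ft_force: [-8.1, -0.1, 25.4]
width: -0.0
```

The finger stops hard at tip height 133.8 mm with 25 N, so the near-left clip is home. Next is far right.

>>> play_rows(
  plan=[
    [[0,0,-4,0,0,0,0],[0,0,-8,0,0,0,0],[-4,-4.5,-8,0,0,0,0],[-8,-9.5,-8,0,0,0,0],[-12.8,-15,-8,0,0,0,0],[-12.8,-15,-7,0,0,0,0],[-12.8,-15,-5,0,0,0,0],[-12.8,-15,-3.5,0,0,0,0],[-12.8,-15,-2.2,0,0,0,0],[-12.8,-15,-1.2,0,0,0,0],[-12.8,-15,-0.4,0,0,0,0],[-12.8,-15,0,0,0,0,0]],
  ],
)

```text
clock: 5.08
ee_pos: [0.6275, -0.1349, 0.1557]
orientation: [0.131, 0.991, -0.0, 0.001]
ft_force: [-13.1, 3.4, 41.4]
width: 0.0003
```

>>> play_rows(
  plan=[
    [[0,0,0,0,0,0,0],[0,0,0,0,0,0,0]],
  ],
)

```text
clock: 5.32
ee_pos: [0.6274, -0.1349, 0.1559]
orientation: [0.131, 0.991, -0.0, 0.001]
ft_force: [-7.4, 3.5, 19.3]
width: 0.0004
```

```bash
python3 - <<'E'
from workcell import arm
from h import *
d=arm.get_image("scene");a=cv2.resize(d["img"][140:240,200:300],None,fx=4,fy=4)
d=arm.get_image("side");b=cv2.resize(d["img"][145:245,200:300],None,fx=4,fy=4)
cv2.imwrite("pics/s3.png",np.hstack([a,b])[:,:,::-1])
s=arm.sense();print(s['clock'],s['ee_pos'],s['ft_force'])
E
```

```text
5.425 [ 0.62738799 -0.13493431  0.15589845] [-7.65811145  2.22855223 19.44301071]
```

View pics/s3.png

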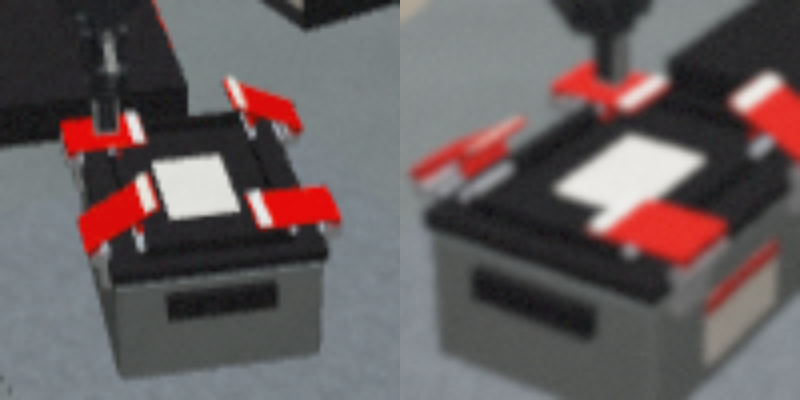

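Near left at (295,205) and far right at (100,130) in the scene crop both lie flat. The other two are still raised. Next is near right.

>>> play_rows(
  plan=[
    [[0,0,-4,0,0,0,0],[0,0,-8,0,0,0,0],[4,0,-8,0,0,0,0],[8.5,0,-8,0,0,0,0],[12.8,0,-8,0,0,0,0],[12.8,0,-7,0,0,0,0],[12.8,0,-5,0,0,0,0],[12.8,0,-3.5,0,0,0,0],[12.8,0,-2.2,0,0,0,0],[12.8,0,-1.2,0,0,0,0],[12.8,0,-0.4,0,0,0,0],[12.8,0,0,0,0,0,0]],
  ],
)

```text
clock: 6.92
ee_pos: [0.5044, -0.1021, 0.1554]
orientation: [0.132, 0.991, -0.0, 0.001]
ft_force: [-13.7, 2.7, 54.8]
width: 0.0
```

>>> play_rows(
  plan=[
    [[0,0,0,0,0,0,0],[0,0,0,0,0,0,0]],
  ],
)

```text
clock: 7.18
ee_pos: [0.5043, -0.102, 0.1558]
orientation: [0.132, 0.991, -0.0, 0.001]
ft_force: [-7.5, 1.6, 27.4]
width: 0.0001
```

The stop height matches the first two (tip at 133.8 mm), so near right is home. Last is far left.

>>> play_rows(
  plan=[
    [[0,0,-4,0,0,0,0],[0,0,-8,0,0,0,0],[-4,4.5,-8,0,0,0,0],[-8,9.5,-8,0,0,0,0],[-12.8,15,-8,0,0,0,0],[-12.8,15,-7,0,0,0,0],[-12.8,15,-5,0,0,0,0],[-12.8,15,-3.5,0,0,0,0],[-12.8,15,-2.2,0,0,0,0],[-12.8,15,-1.2,0,0,0,0],[-12.8,15,-0.4,0,0,0,0],[-12.8,15,0,0,0,0,0]],
  ],
)

```text
clock: 8.68
ee_pos: [0.6665, 0.0093, 0.1557]
orientation: [0.132, 0.991, 0.0, 0.001]
ft_force: [-12.9, -0.1, 38.9]
width: 0.0002
```

>>> play_rows(
  plan=[
    [[0,0,0,0,0,0,0],[0,0,0,0,0,0,0]],
  ],
)

```text
clock: 8.93
ee_pos: [0.6664, 0.0093, 0.1559]
orientation: [0.132, 0.991, 0.0, 0.001]
ft_force: [-7.4, 0.3, 18.8]
width: -0.0002
```

>>> play_rows(
  plan=[
    [[0,0,-4,0,0,0,0],[0,0,-9,0,0,0,0],[0,0,-15,0,0,0,0],[6,-6,-20,0,0,0,0],[6,-6,-20,0,0,0,0],[6,-6,-20,0,0,0,0]],
  ],
)

```text
clock: 9.68
ee_pos: [0.5921, -0.0339, 0.3561]
orientation: [0.132, 0.991, 0.0, 0.002]
ft_force: [0.7, -0.7, -0.3]
width: 0.0001
```

```bash
python3 - <<'E'
from workcell import arm
from h import *
d=arm.get_image("scene");a=cv2.resize(d["img"][140:240,200:300],None,fx=4,fy=4)
d=arm.get_image("wrist");b=cv2.resize(d["img"],(400,300));b=cv2.copyMakeBorder(b,0,100,0,0,cv2.BORDER_CONSTANT)
cv2.imwrite("pics/s4.png",np.hstack([a,b])[:,:,::-1])
s=arm.sense();print(s['clock'],s['ee_pos'],s['ft_force'])
E
```

```text
9.775 [ 0.59320206 -0.03292017  0.35337283] [-0.11936716 -0.84810224 -0.64622304]
```

View pics/s4.png

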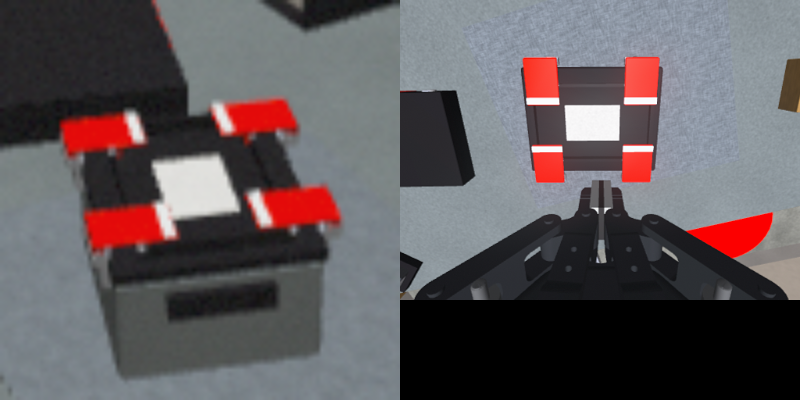

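All four clips lie flat in both views: (100,130), (255,115), (130,220) and (295,205) in the scene crop. The binder looks unmoved and the tool is clear.

```bash
python3 -c "
from workcell import arm
print(arm.job_done())"
```

```text
the job is handed in; nothing more can be done
None
```

All four clips are snapped home, and I handed the job in at about 9.8 s of the 45 s limit. I pressed them with closed fingers in the order near left, far right (its diagonal), near right, far left.

- **Clips home:** each press stopped at a fingertip height of about 134 mm, the height given for a closed clip. The held force was 19–27 N. After I lifted clear, the scene and wrist pictures showed all four clips lying flat.
- **Forces:** the highest wrist force I read was about 57 N in total, on the near-right clip, against the 120 N limit. Forces were read only at the end of each move, so a brief higher peak could have gone unseen.
- **Bystanders:** the binder looks unmoved in the last pictures. I kept the arm high over the stamp and carton and never approached them, but I did not measure them again at the end.

None of these checks failed or disagreed.

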